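Pop the plate warmer's crumb tray with the release pin

ROBOT

A 7-joint arm with a two-finger parallel gripper is mounted at the origin on a cart in front of the work surface, level with it; the furniture and walls round the work are solid. World frame = base frame: x ahead of the robot, y to its left, z up, the work surface at z = 0. Lengths are in mm, angles in degrees, forces in N, time in s.
With the tool pointing down it reaches from about 400 to 850 mm from the base axis. Payload 4.5 kg.
Tool frame: the origin (TCP) lies midway between the tips of the shut fingers; the grasp point (between the pads) lies 19 mm behind it (env.grip_point_offset is the distance from the TCP to the grasp point, in mm); z points along the fingers, y is the direction in which the jaws open and shut (so a half turn about z gives the same grasp; the last joint's range is limited). The gripper opens to 85 mm and grips with 20 to 120 N. Pads are 22 mm wide; open, the fingers measure 114 mm over their backs; the gripper's body (76 mm by 85 mm) begins 54 mm behind the grasp point. The pads swing forward as they close: fully open they stand 13 mm farther back than shut.
Start: joints at [65.363, 39.483, -11.15, 89.685, 9.013, 51.709, -12.324], TCP at [279.625, -558.985, 231.317] pointing down, gripper open.
Joint ranges: [-172.22, 172.22], [-26.19, 119.32], [-84.43, 86.54], [7.71, 146.69], [-57.33, 237.33], [2.42, 119.75], [-152.13, 152.13]. Speed limits (degrees/s): [147.25, 147.25, 180, 180, 180, 180, 180].

INTERFACE

Orientations are given as a 3x3 rotation matrix whose columns are the frame's x, y, z axes.
In Python, from cell import status, snapshot, order, env gives the robot as it stands.
- The arm moves only by the tool send_rows, never from a script. Its argument "rows" is a list that holds one entry, the list of rows, each a list of 5 numbers: the shift along the tool's x, y, z in cm, then the turn about the tool's z in degrees, then the finger opening in cm, from 0 to 8.54. A call has 1 to 5 rows; each row shifts and turns the commanded pose from where the row before left it, along the tool's axes as they then stand; what a row does not reach is not made up. A row lasts 1/12 s, in which the tool goes at most 41.7 mm and 7.16 degrees, less where a joint would pass 70% of its speed; a pose out of reach is approached as far as the arm can. A call with a gripper value outside its range is refused whole. The fingers move at their own pace and stop on an object; "force" is the grip in N (left out, the last holds). Time passes only in rows, so rows that do not move let the fingers close. It gives the time, the measured TCP pose, the force and the opening at its end, in the units of the state.
- status.sense(): the state, without advancing time (a new reading comes with each control period).
- snapshot(name): name is "side" or "top"; returns a dict with "frame" (400x640x3 uint8, red, green, blue), "fov_y" (degrees; the focal length in pixels is half the picture's height over the tangent of half this angle, whatever the lens; pixels are square), "cx", "cy" (the principal point, pixels), "dist_coeffs" ([k1, k2, p1, p2, k3] as OpenCV has them; the pictures are not rectified), "T" (4x4, takes a point from camera to world coordinates). Camera axes: x right, y up, looking along -z (the intrinsics and any distortion apply to the point x, -y, -z); pixel columns grow to the right and rows downward; lengths in mm; the calibration is good to about 2 mm. A picture is of the moment at which its call begins. There is no depth.
- order.job_done(): hands the job in, once; it reports no verdict.
The state is a dict: "clock": time; "joint_pos": joint angles; "qd": joint speeds; "joint_torque": joint torques, N m; "tool_pos": TCP position; "ee_rot": TCP orientation; "ft_force": force on the tool from outside, world axes, zero at the start; "ft_torque": the same for the moment, N m; "finger_gap": finger opening in mm.
Only numpy, scipy, OpenCV 4.12 (cv2) and the standard library are available. Lean on these libraries where they do the work, as an engineer would, in place of code of your own. Each camera call takes 0.05 s, during which the arm holds its last target. There are 200 camera calls.

TASK

Take the release pin (the tool with the straight handle) out of the wooden stand and push its thin shaft well down through the round release hole in the top of the plate warmer, until the hidden latch lets go and the crumb tray springs out of the front. Then pull the pin out, set it back upright in its own hole in the stand, all the way down on its shoulder, and let go of it. Leave the mushroom-headed stopper beside it alone.

Things in the scene. Friction and masses are not known exactly. Their poses are not given: they have to be found in the camera images.
- pin_grip (a point): Centre of the release pin's handle, z up. Upright black cylinder handle 22 mm across, 60 mm tall, on a steel shoulder disc 34 mm across, 5 mm thick; below it a steel shaft 8 mm across, 60 mm long. Shoulder's underside 35 mm, tip 95 mm below this point; 80 g. It hangs by its shoulder in the middle of either of the wooden stand's two holes, its own hole, where it must go back.
- stopper_knob (a point): Centre of the mushroom-shaped black knob (44 mm across, 22 mm high; top 39 mm above the stand, the pin's 65 mm) of the stopper in the stand's other hole; a bystander. z up. The stand is fixed, 146 x 80 mm, 80 mm tall; its holes are 20 mm wide, right through its 10 mm top board, 76 mm apart, clear below. A fixed wire rack, 175 mm high, begins some 0.1 m to the left of the stand's holes.
- release_hole (a point): Centre of the hole's mouth, z up, x to the warmer's back: on top of a round collar (42 mm across, 4 mm high) on the rear half of the warmer's top, 89 mm above the worktop. Vertical, 26 mm wide, clear inside. 34 mm under the mouth is a spring paddle (2 to 6 N); it frees the tray when the pin's tip is 45 mm under the mouth; 50 to 58 mm is good; at 60 mm the shoulder meets the collar.
- crumb_tray (a joint): How far the crumb tray (130 mm wide) stands out of the warmer's front, in m: 0 latched, 0.060 fully out; unlatched, its spring slides it out in about half a second and it stays out. The warmer is a fixed aluminium box 160 deep x 150 wide x 85 mm high, a ribbed dark plate on the front half of its top; its front looks to -x within 15 degrees; the hole is 30 mm behind its centre.
Not all that is in view belongs to the job. Leave any red look-alike of the part that bears pin_grip alone.

How it is judged:
By the outcome, as a careful person would: the job done as asked, in the order asked, and still so for the second after the job is handed in, with the robot touching nothing.
It also fails if it takes over 51 s, if anything falls off the work surface, if the arm or the gripper's body presses on something with over 40 N, if the wrist force passes 120 N, or if a joint passes its speed limit or range.

## Working session

There is one attempt and no reset: what is moved stays moved. The work goes in short steps, Python scripts to look and compute and a tool call to move; the robot and the scene stay as the last step left them, time stands still between calls to the robot, and variables do not carry over. Pictures are saved under pics/ and viewed, about 8 in all and at most 12, crops included, and the job is handed in when it is done.

Besides the shell and the picture viewer there is one more tool, called after "Emit:" by a JSON object that holds its "fn" and its "kwargs". send_rows: Moves the arm, as the interface text tells. Its arguments: {"type":"object","properties":{"rows":{"type":"array"},"force":{"type":"number"}},"required":["rows"]}

```bash
mkdir -p pics; cat > h.py <<'E'
import numpy as np, cv2
from cell import status, snapshot, order, env
def K(s):
    f=200/np.tan(np.radians(s["fov_y"])/2); return np.array([[f,0,s["cx"]],[0,f,s["cy"]],[0,0,1.]])
def ray(s,px):
    p=cv2.undistortPoints(np.array([[px]],float),K(s),np.array(s["dist_coeffs"],float))[0,0]
    T=np.array(s["T"]); return T[:3,3],T[:3,:3]@np.array([p[0],-p[1],-1.])
def at_z(s,px,z):
    o,d=ray(s,px); return o+d*(z-o[2])/d[2]
def tri(s1,p1,s2,p2):
    o1,d1=ray(s1,p1);o2,d2=ray(s2,p2)
    t=np.linalg.lstsq(np.c_[d1,-d2],o2-o1,rcond=None)[0]
    a=o1+t[0]*d1;b=o2+t[1]*d2; return (a+b)/2,np.linalg.norm(a-b)
def proj(s,P):
    T=np.array(s["T"]); c=(np.atleast_2d(P)-T[:3,3])@T[:3,:3]; c=c*[1,-1,-1]
    return cv2.projectPoints(c,np.zeros(3),np.zeros(3),K(s),np.array(s["dist_coeffs"],float))[0][:,0]
def save(s,n,box=None,k=1):
    f=s["frame"][...,::-1]
    if box: f=f[box[1]:box[3],box[0]:box[2]]
    cv2.imwrite("pics/"+n+".png",cv2.resize(f,None,fx=k,fy=k,interpolation=cv2.INTER_CUBIC))
E
python3 - <<'E'
from h import *
import pickle
a=snapshot("side");b=snapshot("top");pickle.dump((a,b),open("s0.pkl","wb"))
cv2.imwrite("pics/a.png",a["frame"][...,::-1]);cv2.imwrite("pics/b.png",b["frame"][...,::-1])
for s in(a,b):print(np.round(s["T"],2).tolist(),s["fov_y"],s["cx"],s["cy"],s["dist_coeffs"])
s=status.sense();print(s["clock"],s["tool_pos"],np.round(s["ee_rot"],3),s["finger_gap"],s["ft_force"],env.grip_point_offset)
E
```

```text
[[0.99, 0.07, -0.13, 366.16], [-0.14, 0.36, -0.92, -1071.48], [-0.02, 0.93, 0.36, 404.29], [0.0, 0.0, 0.0, 1.0]] 46.56628275320385 320.2468330794126 204.58024171564304 [-0.03326864  0.          0.          0.          0.        ]
[[-0.02, 0.99, -0.15, 350.34], [-1.0, -0.02, 0.01, -292.25], [0.01, 0.15, 0.99, 924.91], [0.0, 0.0, 0.0, 1.0]] 50.934816923414296 327.17338079911883 197.66593839866525 [-0.11164456  0.          0.          0.          0.        ]
0.1 [ 279.29921415 -558.47140489  230.5609403 ] [[ 0.894  0.447 -0.001]
 [ 0.447 -0.894  0.001]
 [-0.    -0.002 -1.   ]] 85.44257132281399 [-0.17192801  0.16745775  0.33189817] 18.700000000000003
```

View pics/a.png

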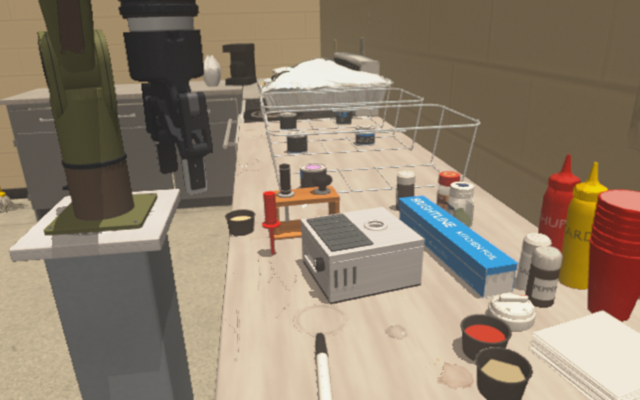

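View pics/b.png

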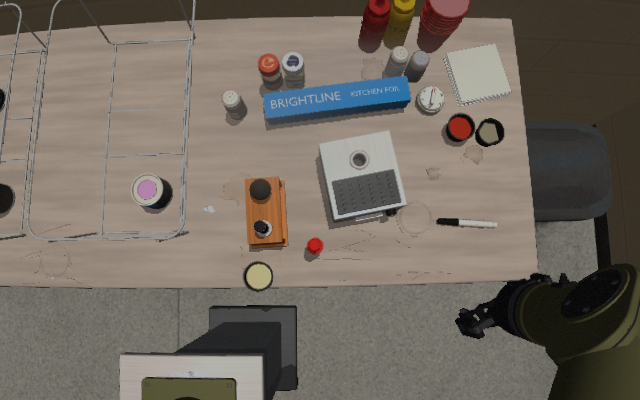

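Side view: the stand is at about (305,200), with a tall black handle at (285,178) and the mushroom knob at (325,182). The warmer's collar is at (376,225). Top view: the pin is at about (263,228), the stopper at (260,188) and the collar at (359,159).

These could be taken for the pin: the black handle in the stand's near hole (top 263,228), which fits the description; the red look-alike (top 315,246; side 271,205); the stopper (top 260,188); and the marker (top 465,223). I choose the black straight handle and will check it in one crop.

```bash
python3 - <<'E'
from h import *
import pickle
a,b=pickle.load(open("s0.pkl","rb"))
A=cv2.resize(a["frame"][150:300,255:435,::-1],None,fx=4,fy=4,interpolation=2)[:, :]
B=cv2.resize(b["frame"][120:270,230:420,::-1],None,fx=4,fy=4,interpolation=2)
cv2.imwrite("pics/ca.png",A);cv2.imwrite("pics/cb.png",B)
E
```

```text
(no output)
```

View pics/ca.png

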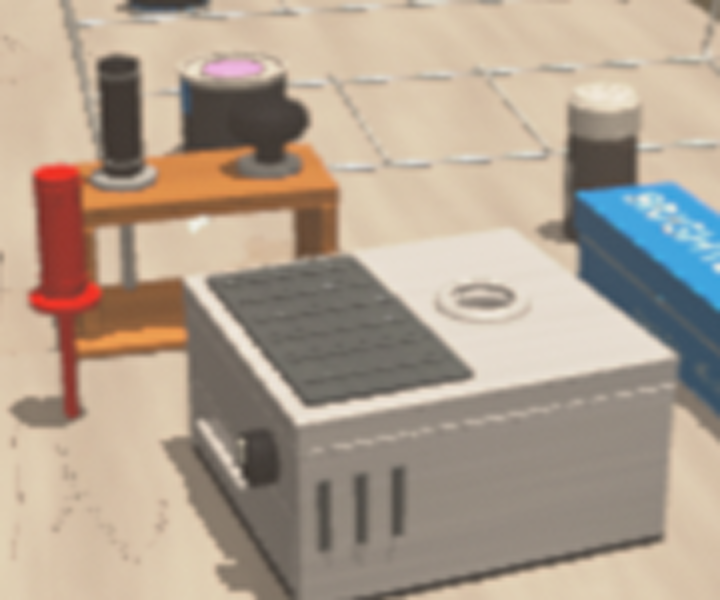

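View pics/cb.png

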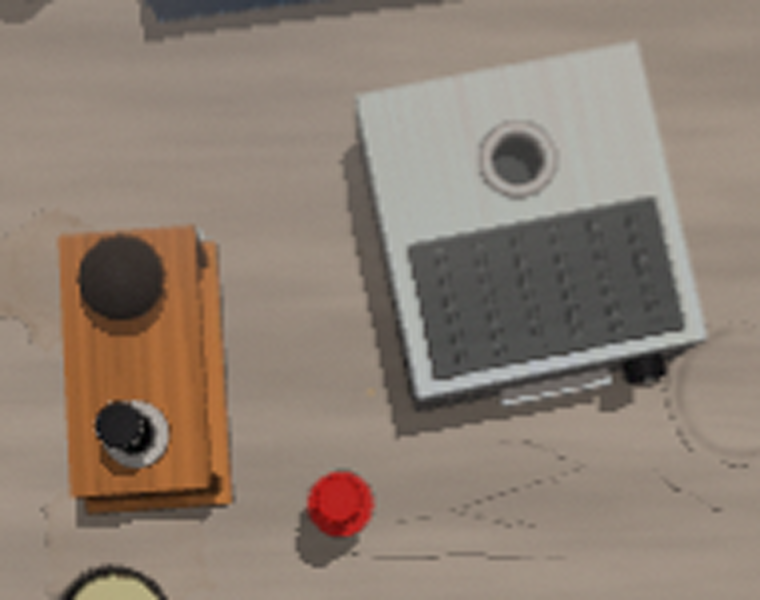

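Crop check: the black straight handle on a steel shoulder disc, hanging in the stand's near hole (side crop 119,62 to 123,177; top crop 122,427, disc 135,435), is the pin. The red one stands outside the stand and the mushroom is the stopper. The collar is at side crop (483,298) and top crop (517,160).

```bash
python3 - <<'E'
from h import *
import pickle
a,b=pickle.load(open("s0.pkl","rb"))
fa=lambda x,y:((x+.5)/4-.5+255,(y+.5)/4-.5+150)
fb=lambda x,y:((x+.5)/4-.5+230,(y+.5)/4-.5+120)
r=lambda v:np.round(v,1)
print("handle top",r(at_z(b,fb(122,426),145)),r(at_z(a,fa(119,63),145)))
print("shoulder",r(at_z(b,fb(135,435),85)),r(at_z(a,fa(123,176),85)))
print("collar",r(at_z(b,fb(517,160),89)),r(at_z(a,fa(483,298),89)),tri(b,fb(517,160),a,fa(483,298)))
print("knob",r(at_z(b,fb(121,277),108)))
print("stand corners",[r(at_z(b,fb(*p),80)) for p in((59,236),(194,226),(211,488),(71,497))])
print("warmer corners",[r(at_z(b,fb(*p),85)) for p in((357,96),(637,42),(707,338),(417,396))])
print("red",r(at_z(b,fb(341,500),130)),"red base",r(at_z(a,fa(72,414),0)))
for s in (a,b):
  for P in ([500,-80,145],[500,-80,85]): pass
E
```

```text
handle top [ 416.  -177.2  145. ] [ 417.4 -186.8  145. ]
shoulder [ 416.4 -174.9   85. ] [ 416.6 -184.8   85. ]
collar [ 553.4 -370.2   89. ] [ 553.5 -377.2   89. ] (array([ 554.73829302, -370.56551226,   85.87106467]), np.float64(1.1695058265069733))
knob [ 492.9 -170.9  108. ]
stand corners [array([ 519.7, -134.7,   80. ]), array([ 523.6, -204.2,   80. ]), array([ 389.6, -212.4,   80. ]), array([ 386.1, -141.9,   80. ])]
warmer corners [array([ 589.6, -288.9,   85. ]), array([ 616.8, -435.4,   85. ]), array([ 460.4, -464.4,   85. ]), array([ 433.6, -316.5,   85. ])]
red [ 380.6 -278.4  130. ] red base [ 381.3 -276.6   -0. ]
```

Emit:
{"fn": "send_rows", "kwargs": {"rows": [[[0,0,0,5.32,8.5],[0,0,0,5.32,8.5],[0,0,0,5.32,8.5],[0,0,0,5.32,8.5],[0,0,0,5.32,8.5]]], "force": 40}}

```text
clock: 0.52
tool_pos: [279.4, -558.6, 230.8]
ee_rot: [[1.0, -0.005, -0.001], [-0.005, -1.0, 0.001], [-0.001, -0.001, -1.0]]
ft_force: [0.0, -0.2, 0.1]
finger_gap: 85.1
```

Emit:
{"fn": "send_rows", "kwargs": {"rows": [[[1.2,-3.3,0,0,8.5],[1.2,-3.3,0,0,8.5],[1.2,-3.3,0,0,8.5],[1.2,-3.3,0,0,8.5],[1.2,-3.3,0,0,8.5]]]}}

```text
clock: 0.93
tool_pos: [339.8, -392.2, 231.0]
ee_rot: [[1.0, -0.001, -0.0], [-0.001, -1.0, 0.001], [-0.0, -0.001, -1.0]]
ft_force: [0.7, -0.1, 0.5]
finger_gap: 84.8
```

Emit:
{"fn": "send_rows", "kwargs": {"rows": [[[1.2,-3.3,0,0,8.5],[1.2,-3.3,0,0,8.5],[1.2,-3.3,0,0,8.5],[1.2,-3.3,0,0,8.5],[1.2,-3.3,0,0,8.5]]]}}

```text
clock: 1.35
tool_pos: [399.9, -227.3, 231.2]
ee_rot: [[1.0, -0.001, -0.0], [-0.001, -1.0, 0.0], [-0.0, -0.0, -1.0]]
ft_force: [1.2, 0.5, -0.0]
finger_gap: 85.0
```

Emit:
{"fn": "send_rows", "kwargs": {"rows": [[[0.55,-1.73,0,0,8.5],[0.55,-1.73,0,0,8.5],[0.55,-1.74,0,0,8.5],[0,0,1.5,0,8.5],[0,0,2.0,0,8.5]]]}}

```text
clock: 1.77
tool_pos: [418.0, -175.9, 196.9]
ee_rot: [[1.0, 0.003, 0.004], [0.003, -1.0, -0.001], [0.004, 0.001, -1.0]]
ft_force: [-0.1, -0.1, -0.3]
finger_gap: 85.3
```

```bash
python3 - <<'E'
from h import *
a=snapshot("side");b=snapshot("top")
A=cv2.resize(a["frame"][60:260,200:400,::-1],None,fx=2.9,fy=2.9,interpolation=2)
cv2.imwrite("pics/g1.png",A)
s=status.sense();print(s["tool_pos"],s["ft_force"])
E
```

```text
[ 414.62210456 -176.02771032  194.43756413] [-0.48466811  0.20027876  0.96406333]
```

View pics/g1.png

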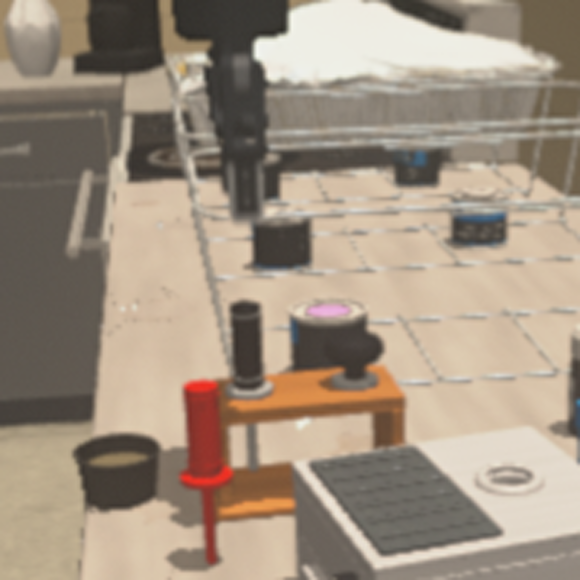

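The side view shows the fingers (crop column 246) straight above the pin handle (246,305), well clear of the stopper. I'm descending to grasp.

Emit:
{"fn": "send_rows", "kwargs": {"rows": [[[0.1,0,2.3,0,8.5],[0,0,2.5,0,8.5],[0,0,2.5,0,8.5],[0,0,1.4,0,8.5],[0,0,0.6,0,8.5]]]}}

```text
clock: 2.28
tool_pos: [416.6, -177.1, 102.1]
ee_rot: [[1.0, -0.001, -0.003], [-0.001, -1.0, 0.001], [-0.003, -0.001, -1.0]]
ft_force: [-1.0, 0.5, -0.3]
finger_gap: 85.1
```

Emit:
{"fn": "send_rows", "kwargs": {"rows": [[[0,0,0,0,6],[0,0,0,0,4],[0,0,0,0,2.8],[0,0,0,0,2.2],[0,0,0,0,1.5]]], "force": 40}}

```text
clock: 2.7
tool_pos: [417.8, -177.3, 104.2]
ee_rot: [[1.0, -0.001, 0.002], [-0.001, -1.0, -0.001], [0.002, 0.001, -1.0]]
ft_force: [0.4, 2.9, 1.8]
finger_gap: 25.2
```

Emit:
{"fn": "send_rows", "kwargs": {"rows": [[[0,0,0,0,0.5],[0,0,0,0,0.5],[0,0,0,0,0.5],[0,0,0,0,0.5],[0,0,0,0,0.5]]], "force": 60}}

```text
clock: 3.12
tool_pos: [417.8, -177.2, 104.2]
ee_rot: [[1.0, -0.001, 0.002], [-0.001, -1.0, -0.001], [0.002, 0.001, -1.0]]
ft_force: [0.3, -0.5, 6.6]
finger_gap: 20.6
```

Emit:
{"fn": "send_rows", "kwargs": {"rows": [[[0,0,-1.0,0,0.5],[0,0,-2.0,0,0.5],[0,0,-3,0,0.5],[0,0,-3,0,0.5],[0,0,-2.4,0,0.5]]]}}

```text
clock: 3.53
tool_pos: [417.3, -177.1, 219.3]
ee_rot: [[1.0, -0.001, 0.001], [-0.001, -1.0, -0.0], [0.001, 0.0, -1.0]]
ft_force: [1.2, 0.4, -1.0]
finger_gap: 20.8
```

Emit:
{"fn": "send_rows", "kwargs": {"rows": [[[0,0,-0.6,0,0.5],[0,0,0,0,0.5],[0,0,0,0,0.5]]]}}

```text
clock: 3.78
tool_pos: [416.9, -176.9, 223.0]
ee_rot: [[1.0, -0.0, -0.0], [-0.0, -1.0, 0.0], [-0.0, -0.0, -1.0]]
ft_force: [-0.6, 0.6, -1.1]
finger_gap: 20.6
```

```bash
python3 - <<'E'
from h import *
import pickle
a=snapshot("side");b=snapshot("top");pickle.dump((a,b),open("s1.pkl","wb"))
A=cv2.resize(a["frame"][90:270,220:400,::-1],None,fx=3.3,fy=3.3,interpolation=2)
cv2.imwrite("pics/g2.png",A)
s=status.sense();print(s["tool_pos"],s["ft_force"],s["ft_torque"],s["finger_gap"])
E
```

```text
[ 416.31678798 -176.68587569  222.05776216] [-0.60319273 -0.14912921 -1.34400506] [-0.04155454  0.04709338  0.01997917] 21.09115835108945
```

View pics/g2.png

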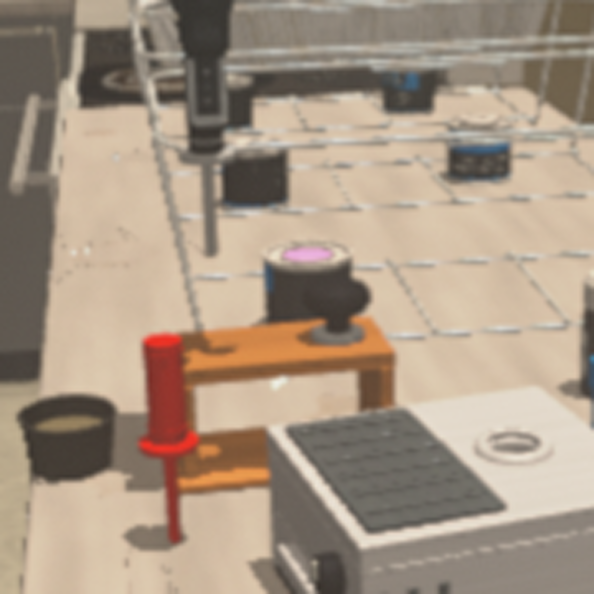

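The pin is held with its shaft straight below the fingers: shoulder at crop (205,153), tip at (211,253). Next I check the tilt and the tip in numbers.

```bash
python3 - <<'E'
from h import *
import pickle
a,b=pickle.load(open("s1.pkl","rb"))
f=lambda x,y:((x+.5)/3.3-.5+220,(y+.5)/3.3-.5+90)
for p in((205,153),(211,253)):
    o,d=ray(a,f(*p)); print(np.round(o+d*(-176.7-o[1])/d[1],1))
for z in (203,143): print(proj(a,[416.5,-176.7,z]))
print(f(205,153),f(211,253))
E
```

```text
[ 415.8 -176.7  201.7]
[ 416.3 -176.7  140.2]
[[282.09442384 135.35937837]]
[[283.62286733 164.95258456]]
(281.77272727272725, 136.0151515151515) (283.5909090909091, 166.3181818181818)
```

Emit:
{"fn": "send_rows", "kwargs": {"rows": [[[1.0,1.5,0,0,0.5],[2.0,2.8,0,0,0.5],[2.0,2.8,0,0,0.5],[2.0,2.8,0,0,0.5],[2.0,2.8,0,0,0.5]]]}}

```text
clock: 4.3
tool_pos: [507.1, -304.9, 221.4]
ee_rot: [[1.0, -0.0, -0.003], [-0.0, -1.0, 0.002], [-0.003, -0.002, -1.0]]
ft_force: [0.6, 0.5, -0.6]
finger_gap: 20.6
```

Emit:
{"fn": "send_rows", "kwargs": {"rows": [[[2.0,2.8,0,0,0.5],[1.7,2.4,0,0,0.5],[1.0,1.5,0,0,0.5],[0,0,0,0,0.5],[0,0,1.5,0,0.5]]]}}

```text
clock: 4.72
tool_pos: [555.2, -372.8, 208.2]
ee_rot: [[1.0, -0.002, 0.002], [-0.002, -1.0, -0.002], [0.002, 0.002, -1.0]]
ft_force: [0.2, 0.2, -0.7]
finger_gap: 21.0
```

Emit:
{"fn": "send_rows", "kwargs": {"rows": [[[0,0,1.8,0,0.5],[0,0,0,0,0.5],[0,0,0,0,0.5],[0,0,0,0,0.5]]]}}

```text
clock: 5.05
tool_pos: [554.1, -370.7, 190.2]
ee_rot: [[1.0, -0.0, -0.001], [-0.0, -1.0, 0.0], [-0.001, -0.0, -1.0]]
ft_force: [0.4, 0.1, 0.2]
finger_gap: 20.4
```

```bash
python3 - <<'E'
from h import *
import pickle
a=snapshot("side");b=snapshot("top");pickle.dump((a,b),open("s2.pkl","wb"))
A=cv2.resize(a["frame"][130:280,310:440,::-1],None,fx=3,fy=3,interpolation=2)
B=cv2.resize(b["frame"][100:250,300:430,::-1],None,fx=3,fy=3,interpolation=2)
cv2.imwrite("pics/g3.png",np.hstack([A,B]))
s=status.sense();print(s["tool_pos"],s["ft_force"],s["finger_gap"])
t=s["tool_pos"];print(proj(a,[[t[0],t[1],t[2]-84],[t[0],t[1],t[2]-24],[553.5,-371,89]]))
E
```

```text
[ 554.6752521  -371.19374816  191.17266926] [ 0.05520707  0.30429443 -0.45496573] 20.60627920764851
[[375.36740404 212.70922339]
 [376.14954793 178.61726199]
 [374.42906313 222.67058851]]
```

View pics/g3.png

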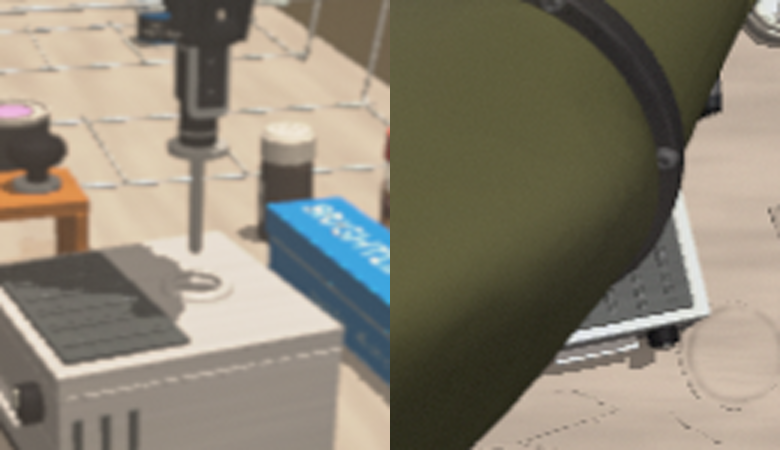

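In the side crop the tip is at (196,252), as predicted, above the hole centre at (201,283), within about 2 mm. I'm inserting with force checks.

Emit:
{"fn": "send_rows", "kwargs": {"rows": [[[0.15,0.1,0.8,0,0.5],[0,0,0.8,0,0.5],[0,0,0.8,0,0.5],[0,0,0.6,0,0.5],[0,0,0,0,0.5]]]}}

```text
clock: 5.57
tool_pos: [554.5, -371.3, 158.1]
ee_rot: [[1.0, -0.0, -0.003], [-0.0, -1.0, 0.002], [-0.003, -0.002, -1.0]]
ft_force: [-1.0, 0.7, -0.2]
finger_gap: 20.4
```

Emit:
{"fn": "send_rows", "kwargs": {"rows": [[[0,0,0.5,0,0.5],[0,0,0.6,0,0.5],[0,0,0.6,0,0.5],[0,0,0.3,0,0.5],[0,0,0,0,0.5]]]}}

```text
clock: 5.98
tool_pos: [555.4, -371.9, 139.4]
ee_rot: [[1.0, -0.0, -0.001], [-0.0, -1.0, 0.001], [-0.001, -0.001, -1.0]]
ft_force: [-0.9, -0.3, -0.8]
finger_gap: 20.5
```

Emit:
{"fn": "send_rows", "kwargs": {"rows": [[[0,0,0.5,0,0.5],[0,0,0.5,0,0.5],[0,0,0.5,0,0.5],[0,0,0.5,0,0.5],[0,0,0,0,0.5]]]}}

```text
clock: 6.4
tool_pos: [555.9, -372.4, 119.6]
ee_rot: [[1.0, -0.0, 0.0], [-0.0, -1.0, -0.0], [0.0, 0.0, -1.0]]
ft_force: [-0.4, 0.7, 4.5]
finger_gap: 20.8
```

Emit:
{"fn": "send_rows", "kwargs": {"rows": [[[0,0,0,0,0.5],[0,0,0,0,0.5],[0,0,0,0,0.5],[0,0,0,0,0.5],[0,0,0,0,0.5]]]}}

```text
clock: 6.82
tool_pos: [556.0, -372.3, 120.6]
ee_rot: [[1.0, -0.0, 0.001], [-0.0, -1.0, -0.001], [0.001, 0.001, -1.0]]
ft_force: [-0.5, -1.2, 3.6]
finger_gap: 20.7
```

```bash
python3 - <<'E'
from h import *
import pickle
a=snapshot("side")
A=cv2.resize(a["frame"][150:330,260:460,::-1],None,fx=3,fy=3,interpolation=2)
cv2.imwrite("pics/g4.png",A)
s=status.sense();print(s["tool_pos"],s["ft_force"],s["finger_gap"])
E
```

```text
[ 555.92769226 -372.33487569  120.59237978] [0.64525843 0.38468338 3.9234348 ] 20.326571847756224
```

View pics/g4.png

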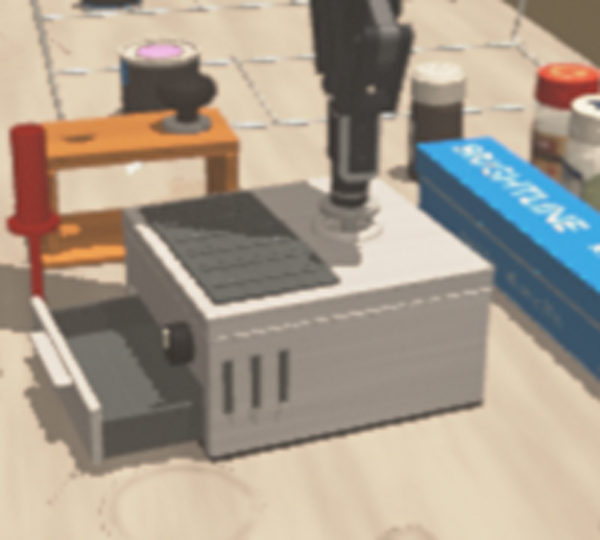

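The tray is fully out at (100,370) in the crop, with the pin about 52 mm deep (shoulder just above the collar). I'm withdrawing and returning to the stand.

Emit:
{"fn": "send_rows", "kwargs": {"rows": [[[0,0,-1.0,0,0.5],[0,0,-2.0,0,0.5],[0,0,-2.8,0,0.5],[0,0,-2.8,0,0.5],[0,0,-1.8,0,0.5]]]}}

```text
clock: 7.28
tool_pos: [556.0, -372.1, 227.0]
ee_rot: [[1.0, -0.0, 0.001], [-0.0, -1.0, -0.001], [0.001, 0.001, -1.0]]
ft_force: [0.3, -0.4, -0.9]
finger_gap: 20.9
```

Emit:
{"fn": "send_rows", "kwargs": {"rows": [[[-1.0,-1.5,0,0,0.5],[-2.0,-2.8,0,0,0.5],[-2.0,-2.8,0,0,0.5],[-2.0,-2.8,0,0,0.5],[-2.0,-2.8,0,0,0.5]]]}}

```text
clock: 7.7
tool_pos: [463.9, -243.4, 224.3]
ee_rot: [[1.0, -0.001, -0.001], [-0.001, -1.0, 0.001], [-0.001, -0.001, -1.0]]
ft_force: [1.2, 1.1, -1.1]
finger_gap: 20.4
```

Emit:
{"fn": "send_rows", "kwargs": {"rows": [[[-2.0,-2.8,0,0,0.5],[-1.8,-2.5,0,0,0.5],[-1.05,-1.5,0,0,0.5],[0,0,0,0,0.5],[0,0,0,0,0.5]]]}}

```text
clock: 8.12
tool_pos: [416.7, -176.2, 224.6]
ee_rot: [[1.0, 0.001, -0.001], [0.001, -1.0, 0.0], [-0.001, -0.0, -1.0]]
ft_force: [0.5, -0.5, -0.9]
finger_gap: 21.0
```

Emit:
{"fn": "send_rows", "kwargs": {"rows": [[[0,0,1.4,0,0.5],[0,0,1.4,0,0.5],[0,0,0.7,0,0.5],[0,0,0,0,0.5],[0,0,0,0,0.5]]]}}

```text
clock: 8.53
tool_pos: [417.5, -177.6, 189.1]
ee_rot: [[1.0, -0.001, -0.001], [-0.001, -1.0, -0.0], [-0.001, 0.0, -1.0]]
ft_force: [0.5, -0.3, -0.7]
finger_gap: 20.5
```

```bash
python3 - <<'E'
from h import *
a=snapshot("side")
A=cv2.resize(a["frame"][110:260,230:380,::-1],None,fx=4,fy=4,interpolation=2)
cv2.imwrite("pics/g5.png",A)
s=status.sense();t=s["tool_pos"];print(t,s["ft_force"],s["finger_gap"])
print([(p-[230,110])*4 for p in proj(a,[[t[0],t[1],t[2]-84],[417.3,-177,80]])])
E
```

```text
[ 417.73435451 -177.62611913  189.51502249] [ 0.13196193 -0.19156123 -1.19266648] 20.72328574725467
[array([220.75912515, 291.46362619]), array([222.2602209 , 338.48367498])]
```

View pics/g5.png

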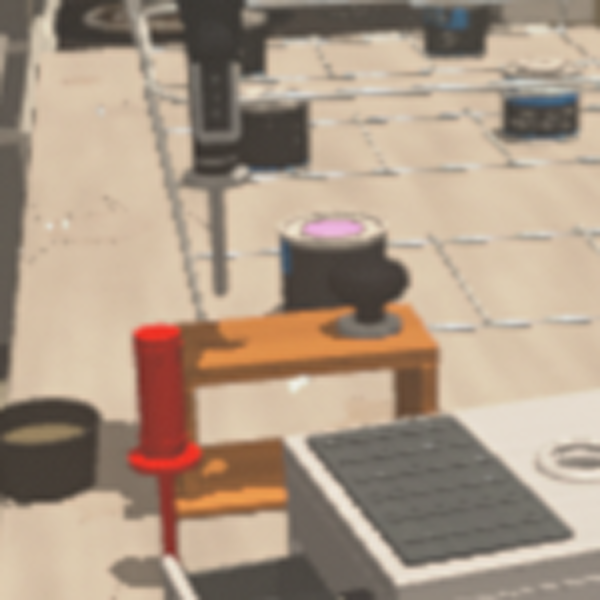

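The tip (220,292) is straight above the hole, which shows at about (222,341) in the crop. I'm lowering the pin.

Emit:
{"fn": "send_rows", "kwargs": {"rows": [[[0,0,1.0,0,0.5],[0,0,1.2,0,0.5],[0,0,1.0,0,0.5],[0,0,0.8,0,0.5],[0,0,0,0,0.5]]]}}

```text
clock: 9.0
tool_pos: [417.0, -177.0, 148.6]
ee_rot: [[1.0, -0.0, -0.001], [-0.0, -1.0, 0.0], [-0.001, -0.0, -1.0]]
ft_force: [-1.9, -0.3, -1.6]
finger_gap: 20.8
```

Emit:
{"fn": "send_rows", "kwargs": {"rows": [[[0,0,1.0,0,0.5],[0,0,1.2,0,0.5],[0,0,1.0,0,0.5],[0,0,0.6,0,0.5],[0,0,0,0,0.5]]]}}

```text
clock: 9.42
tool_pos: [417.2, -177.0, 110.9]
ee_rot: [[1.0, -0.0, -0.001], [-0.0, -1.0, 0.0], [-0.001, -0.0, -1.0]]
ft_force: [0.0, 0.4, -1.4]
finger_gap: 20.9
```

Emit:
{"fn": "send_rows", "kwargs": {"rows": [[[0,0,0.3,0,0.5],[0,0,0.2,0,0.5],[0,0,0.15,0,0.5],[0,0,0,0,0.5],[0,0,0,0,0.5]]]}}

```text
clock: 9.83
tool_pos: [417.4, -177.1, 105.0]
ee_rot: [[1.0, -0.0, 0.0], [-0.0, -1.0, -0.0], [0.0, 0.0, -1.0]]
ft_force: [-0.6, 0.2, -0.9]
finger_gap: 20.4
```

Emit:
{"fn": "send_rows", "kwargs": {"rows": [[[0,0,0.1,0,0.5],[0,0,0.1,0,0.5],[0,0,0,0,0.5],[0,0,0,0,0.5]]]}}

```text
clock: 10.17
tool_pos: [417.5, -177.1, 104.1]
ee_rot: [[1.0, -0.0, 0.001], [-0.0, -1.0, -0.001], [0.001, 0.001, -1.0]]
ft_force: [-1.3, -0.1, 15.5]
finger_gap: 20.4
```

Emit:
{"fn": "send_rows", "kwargs": {"rows": [[[0,0,0,0,3],[0,0,0,0,4],[0,0,0,0,5],[0,0,0,0,6],[0,0,0,0,7]]]}}

```text
clock: 10.58
tool_pos: [417.3, -177.0, 102.7]
ee_rot: [[1.0, -0.0, -0.0], [-0.0, -1.0, 0.0], [-0.0, -0.0, -1.0]]
ft_force: [0.7, 0.1, 0.1]
finger_gap: 69.5
```

Emit:
{"fn": "send_rows", "kwargs": {"rows": [[[0,0,0,0,7],[0,0,-1.0,0,7],[0,0,-2.0,0,7],[0,0,-3.0,0,7],[0,0,-3.0,0,7]]]}}

```text
clock: 11.0
tool_pos: [416.4, -176.7, 193.3]
ee_rot: [[1.0, -0.0, -0.002], [-0.0, -1.0, 0.001], [-0.002, -0.001, -1.0]]
ft_force: [1.4, -0.3, -0.1]
finger_gap: 69.7
```

Emit:
{"fn": "send_rows", "kwargs": {"rows": [[[0,0,-2.0,0,7],[0,0,-2.0,0,7],[0,0,-1.0,0,7],[0,0,0,0,7],[0,0,0,0,7]]]}}

```text
clock: 11.42
tool_pos: [417.3, -177.0, 242.8]
ee_rot: [[1.0, -0.0, 0.001], [-0.0, -1.0, -0.0], [0.001, 0.0, -1.0]]
ft_force: [0.9, -0.4, -0.3]
finger_gap: 70.0
```

```bash
python3 - <<'E'
from h import *
import pickle
a=snapshot("side");b=snapshot("top")
a0,b0=pickle.load(open("s0.pkl","rb"))
A=cv2.resize(a["frame"][130:330,250:400,::-1],None,fx=3,fy=3,interpolation=2)
Z=cv2.resize(a0["frame"][130:230,250:350,::-1],None,fx=3,fy=3,interpolation=2);Z=np.vstack([Z,0*Z])
cv2.imwrite("pics/g6.png",np.hstack([A,Z]))
s=status.sense();print(s["clock"],s["tool_pos"],s["ft_force"],s["finger_gap"])
E
```

```text
11.5167 [ 416.58974714 -176.78913082  241.89953055] [ 0.29206365  0.36467733 -0.86540997] 70.06103324407474
```

View pics/g6.png

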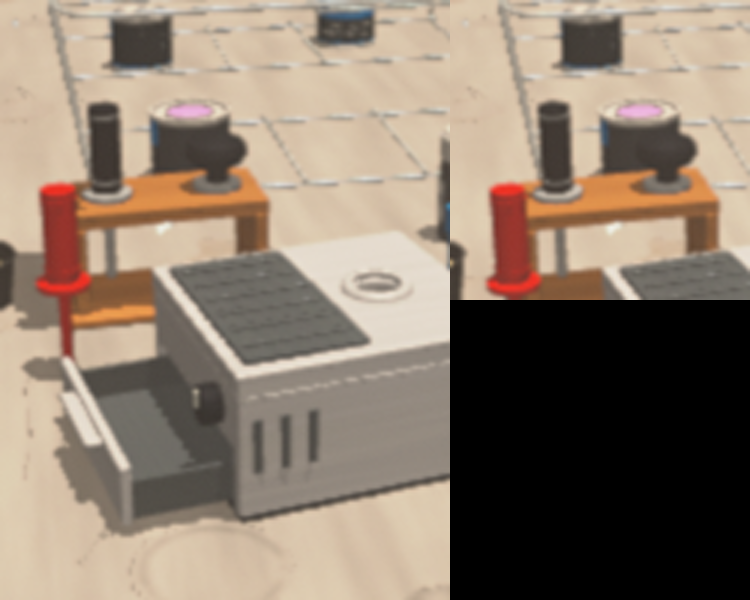

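The pin is upright and seated at (105,190), matching the start picture beside it. The tray is out, the stopper and red look-alike haven't moved, and the gripper is clear. Handing in.

```bash
python3 -c "
from cell import order
print(order.job_done())"
```

```text
the job is handed in; nothing more can be done
None
```

The job is done and was handed in at about 11.5 s, well inside the 51 s limit.

- **Release:** I took the black-handled pin from the stand and pushed its tip about 52 mm under the hole's mouth, by my estimate from the tool height. The latch let go and the crumb tray sprang out. The upward force at that depth was about 4 N, within the paddle's 2 to 6 N.
- **Return:** I put the pin back in its own hole until its shoulder met the stand. Contact showed at 15.5 N, at the same tool height as when I first gripped it. I then let go and lifted clear.

**Last checks:** the final side picture shows the pin upright and seated as at the start, and the tray fully out. The stopper and the red look-alike had not moved, and the gripper was about 100 mm above the pin.

**Disagreement:** the side camera put points 7 to 10 mm farther right (lower y) than the top camera when heights were assumed. I went with the top camera for y, and the grasp and insertion both met no side contact. No check failed.

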